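Snug the glass plate into its corner with the shoehorn

ROBOT

A 6-joint arm with a two-finger parallel gripper is mounted at the origin on the work surface. World frame = base frame: x ahead of the robot, y to its left, z up, the work surface at z = 0. Lengths are in mm, angles in rad, forces in N, time in s.
With the tool pointing down it reaches from about 300 to 850 mm from the base axis. Payload 4.2 kg.
Tool frame: the origin (TCP) lies midway between the tips of the shut fingers; the grasp point (between the pads) lies 19 mm behind it; x points along the fingers, y is the direction in which the jaws open and shut, and the axes are right-handed (so a half turn about x gives the same grasp; the last joint's range is limited). The gripper opens to 91 mm and grips with 3 to 60 N. Pads are 32 mm wide; open, the fingers measure 118 mm over their backs; the gripper's body (76 mm by 178 mm) begins 60 mm behind the grasp point.
Start: joints at [-1.274, 0.32, 1.565, -0, 1.257, -0.02], TCP at [179.132, -546.402, 213.976] pointing down, gripper open.
Joint ranges: [-3.11, 3.11], [-0.84, 2.01], [0.21, 2.61], [-1.34, 4.49], [0.05, 2.63], [-2.56, 2.56]. Speed limits (rad/s): [2.57, 2.57, 3.14, 3.14, 3.14, 3.14].

INTERFACE

Orientations are given as a 3x3 rotation matrix whose columns are the frame's x, y, z axes.
In Python, from bench import env gives the robot as it stands. The module is installed in compiled form; this text tells all that it offers.
- The arm moves only by the tool servo_tool, never from a script. Its argument "commands" is a list of rows, each a list of 7 numbers: the shift along the tool's x, y, z in m, then the turn, a rotation vector about the tool's x, y, z in rad, then the gripper's target within -1 to 1 (fully open at 1, half-way at 0, shut at -1). A call has 1 to 20 rows; each row is the pose to reach, as a shift and turn from the pose commanded when the call began, along the tool's axes at that moment; what a row does not reach only later rows make up. A row lasts 1/8 s, in which the tool goes at most 62.5 mm and 10.7 degrees, less where a joint would pass 70% of its speed; a pose out of reach is approached as far as the arm can. A call with a gripper value outside its range is refused whole. The fingers move at their own pace and stop on an object; "newtons" is the grip in N (left out, the last holds). Time passes only in rows, so rows that repeat a pose let the fingers close. It gives the time, the measured TCP pose, the force and the opening at its end, in the units of the state.
- env.read_state(): the state, without advancing time (a new reading comes with each control period).
- env.read_camera(name): name is "scene" or "top"; returns a dict with "img" (480x640x3 uint8, blue, green, red), "fovy" (degrees; the focal length in pixels is half the picture's height over the tangent of half this angle, whatever the lens; pixels are square), "cx", "cy" (the principal point, pixels), "k1" (the pictures are not rectified: a ray, as slopes to the right and down, at radius r is drawn at 1 + k1 r^2 times it, then the intrinsics apply), "view" (4x4, takes a point from world to camera coordinates). Camera axes: x right, y down, z forward; pixel columns grow to the right and rows downward; lengths in mm; the calibration is good to about 2 mm. A picture is of the moment at which its call begins. There is no depth.
- env.finish_job(): hands the job in, once; it reports no verdict.
The state is a dict: "t": time; "joints": joint angles; "joint_velocities": joint speeds; "joint_efforts": joint torques, N m; "tool_pos": TCP position; "orientation": TCP orientation; "contact_force": force on the tool from outside, world axes, zero at the start; "wrist_torque": the same for the moment, N m; "finger_gap": finger opening in mm.
Only numpy, scipy, OpenCV 4.12 (cv2) and the standard library are available. Lean on these libraries where they do the work, as an engineer would, in place of code of your own. Each camera call takes 0.05 s, during which the arm holds its last target. There are 200 camera calls.

TASK

Take the aluminium shoehorn out of its wooden stand and, holding it, gently nudge the square glass plate across the bench top into the corner of the two dark wooden strips until it lies snug against both, with no gap along either edge; the strips are screwed down in slots and never sit in quite the same place, so feel for them, and the glass chips if it is shoved hard against the wood. Touch the glass with nothing but the shoehorn, keep it flat on the bench, and leave the other things where they are. Then stand the shoehorn upright in its stand again and let go.

Things in the scene. Friction and masses are not known exactly. Their poses are not given: they have to be found in the camera images.
- plate: Loose square plate of greenish glass, 100 x 100 mm, 10 mm thick, 0.25 kg give or take 30 %, lying flat on the bench. Origin: centre of its underside; x and y are square to its edges, z up. Bare glass on wood resists sliding with roughly 0.4 to 1.3 N.
- corner: Fixed fitting with two dark wooden strips square to each other, both rigid, 14 mm wide and 15 mm high. Origin: on the bench top, where the centre of the plate's underside lies when home if both strips sit on their nominal lines; x points square to the far strip, y to the left strip. The plate starts on the open side, 28 to 62 mm from here along both -x and -y, turned up to 0.25 rad.
- far_line (a point): Nominal foot of the far strip's inner face, at its middle: 50 mm along the corner's +x, axes as the corner's. The strip runs along y, 128 mm long. It is screwed tight in a slot up to 12 mm nearer to or farther from the origin than this along x; this reading does not show by how much.
- left_line (a point): Nominal foot of the left strip's inner face: 50 mm along the corner's +y, axes as the corner's. The strip runs along x from -49 to +37 mm. It is screwed tight in a slot up to 12 mm nearer to or farther from the origin than this along y; this reading does not show by how much.
- shoehorn: Loose short aluminium shoehorn, 148 mm long, 90 g, upright in its stand, blade down. Origin: middle of the blade's lower edge; z up along it. Blade: 38 mm wide (y), 3 mm thick, up to z = 60 mm, curved: convex side towards +x with its crest at x = +4 mm, side edges back to x = -4 mm. Neck: 24 x 5 mm. Handle: straight bar 14 mm thick (x), 22 mm wide (y), z = 88 to 148 mm, centred over the origin.
- stand: Fixed light wooden block, 50 (x) x 80 (y) x 58 mm high, with an open well in its top, 20 mm (x) by 50 mm (y), its floor 8 mm above the bench. Origin: centre of its underside, under the centre of the well; z up. The shoehorn stands in the well with its axes along the block's axes.
- clog: Bystander: pink plastic clog, 225 mm long, 88 mm high, on the far part of the bench. Origin under its middle.
- key_bowl: Bystander: white ceramic bowl, 116 mm across, 45 mm high, on the part of the bench nearest the robot. Origin under its centre.
- paperweight: Bystander: round glass dome, 66 mm across, 41 mm high, beyond the left strip. Origin under its centre.
- polish_tin: Bystander: flat round steel tin, 66 mm across, 24 mm high, beyond the far strip. Origin under its centre.
- shoe_brush: Bystander: wooden brush, 50 x 150 x 40 mm, lying bristles down beyond the stand. Origin under its centre.
- keys: Bystander: key on a round wooden fob, about 80 mm long, 6 mm high, lying to the left of the stand. Origin under the fob (34 mm across).
Things that resemble listed ones, but are neither listed nor needed, are in the scene too. What is meant by the shoehorn is not yellow, and is the larger of those in its own colour. What is shaped like the stand but blue is not meant.

How it is judged:
By the outcome, as a careful person would: the job done as asked, in the order asked, and still so for the second after the job is handed in, with the robot touching nothing.
It also fails if it takes over 72 s, if anything falls off the work surface, if the arm or the gripper's body presses on something with over 40 N, if the wrist force passes 120 N, or if a joint passes its speed limit or range.

## Working session

There is one attempt and no reset: what is moved stays moved. The work goes in short steps, Python scripts to look and compute and a tool call to move; the robot and the scene stay as the last step left them, time stands still between calls to the robot, and variables do not carry over. Pictures are saved under pics/ and viewed, about 8 in all and at most 12, crops included, and the job is handed in when it is done.

Besides the shell and the picture viewer there is one more tool, called after ">>>" in YAML: its name, and indented under it one key for each argument. servo_tool: Moves the arm, as the interface text tells. Its arguments: {"type":"object","properties":{"commands":{"type":"array"},"newtons":{"type":"number"}},"required":["commands"]}

```bash
mkdir -p pics
cat > h.py <<'E'
import numpy as np, cv2
from bench import env
def cam(n,save=None):
    c=env.read_camera(n)
    if save: cv2.imwrite('pics/'+save,c['img'])
    return c
def ray(c,u,v):
    f=240/np.tan(np.radians(c['fovy'])/2)
    d=np.array([(u-c['cx'])/f,(v-c['cy'])/f]); x=d.copy()
    for _ in range(30): x=d/(1+c['k1']*(x@x))
    V=np.array(c['view']); R=V[:3,:3]; o=-R.T@V[:3,3]
    return o,R.T@np.array([x[0],x[1],1])
def onz(c,u,v,z=0):
    o,d=ray(c,u,v); return o+d*(z-o[2])/d[2]
def proj(c,p):
    V=np.array(c['view']); q=V[:3,:3]@np.array(p,float)+V[:3,3]; s=q[:2]/q[2]
    f=240/np.tan(np.radians(c['fovy'])/2)
    return s*(1+c['k1']*(s@s))*f+[c['cx'],c['cy']]
E
python3 - <<'E'
from h import *
for n in('scene','top'):
    c=cam(n,n+'0.png'); V=np.array(c['view']); print(n,c['fovy'],c['cx'],c['cy'],c['k1'],(-V[:3,:3].T@V[:3,3]).round(),V[:3,:3].round(2).tolist())
s=env.read_state(); print(s)
E
```

```text
scene 47.66227604194505 320.903808763554 238.78477928496176 -0.04801672195684634 [1294.  312.  710.] [[-0.36, 0.93, 0.01], [0.62, 0.24, -0.75], [-0.7, -0.26, -0.66]]
top 57.56435444323603 316.2371738460411 246.33667497986184 -0.06351649166439516 [482.  14. 758.] [[0.0, -1.0, -0.03], [-0.99, 0.0, -0.15], [0.15, 0.03, -0.99]]
{'t': 0.1, 'joints': array([-1.27399737e+00,  3.20200108e-01,  1.56557140e+00,  1.47382609e-05,
        1.25739583e+00, -1.99998328e-02]), 'joint_velocities': array([ 0.00118081, -0.00351535, -0.00245645,  0.00033714,  0.00071482,
        0.00047159]), 'joint_efforts': array([ 1.20993023e-03, -4.13331735e+01, -2.32509881e+01,  7.29811960e-02,
        4.21923527e-02, -6.84786278e-05]), 'tool_pos': array([ 178.99775676, -545.94301611,  213.21478226]), 'orientation': array([[-4.47125064e-04,  3.11521568e-01, -9.50238977e-01],
       [ 1.50993333e-03, -9.50237778e-01, -3.11521885e-01],
       [-9.99998760e-01, -1.57408675e-03, -4.55016713e-05]]), 'contact_force': array([ 0.44730006,  0.43658733, -0.19965955]), 'wrist_torque': array([ 0.00855553, -0.00428203, -0.03151062]), 'finger_gap': 91.0531174039099}
```

View pics/scene0.png

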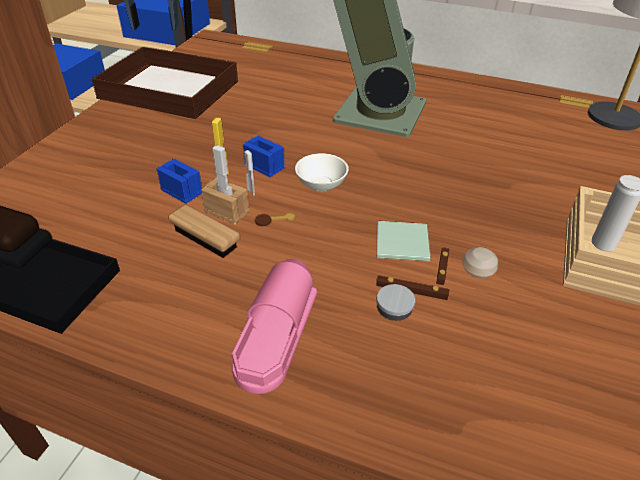

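View pics/top0.png

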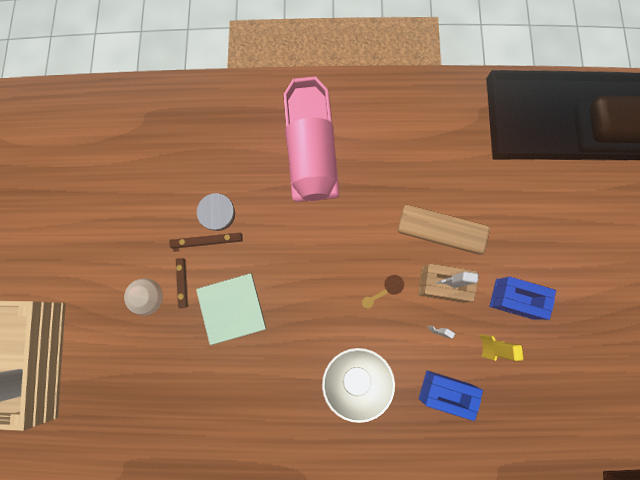

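```bash
cat > m.py <<'E'
from h import *
c=cam('top'); s=cam('scene')
a=cv2.resize(c['img'][255:325,415:535],None,fx=6,fy=6,interpolation=2)[:, :400*2]
b=cv2.resize(s['img'][110:225,150:290],None,fx=4,fy=4,interpolation=2)
o=np.zeros((600,800,3),np.uint8); 
a=cv2.resize(c['img'][260:310,412:482],None,fx=5,fy=5,interpolation=2); b=cv2.resize(s['img'][110:225,155:260],None,fx=4,fy=4,interpolation=2)
o[:a.shape[0],:a.shape[1]]=a;o[:b.shape[0],360:360+b.shape[1]]=b
cv2.imwrite('pics/crop1.png',o)
hsv=cv2.cvtColor(c['img'],cv2.COLOR_BGR2HSV)
def pick(m,x0,x1,y0,y1,n):
    k=np.zeros_like(m);k[y0:y1,x0:x1]=m[y0:y1,x0:x1]
    cs=cv2.findContours(k,0,1)[0]; q=max(cs,key=cv2.contourArea); r=cv2.minAreaRect(q); print(n,np.round(r[0],1),np.round(r[1],1),round(r[2],1)); return cv2.boxPoints(r)
g=cv2.inRange(hsv,(50,20,120),(95,120,255))
for z,b in((10,pick(g,180,290,255,360,'plate')),):
    P=np.array([onz(c,u,v,z) for u,v in b]);print(P.round(1).tolist(),P.mean(0).round(1))
    print([np.linalg.norm(P[i]-P[i-1]).round(1) for i in range(4)])
d=cv2.inRange(c['img'],(0,0,0),(50,60,85))
for n,w in(('far',(160,255,225,258)),('left',(168,195,252,315))):
    b=pick(d,*w,n); P=np.array([onz(c,u,v,15) for u,v in b]);print(P.round(1).tolist(),[np.linalg.norm(P[i]-P[i-1]).round(1) for i in range(4)])
# stand: light wood
print(hsv[295,440],hsv[268,432],hsv[330,300],hsv[295,465])
E
python3 m.py
```

```text
plate [230.4 308.8] [57.3 58.1] 74.2
[[523.6, 249.4, 10.0], [550.9, 152.2, 10.0], [457.0, 123.5, 10.0], [429.9, 218.9, 10.0]] [490.4 186.   10. ]
[np.float64(98.5), np.float64(101.0), np.float64(98.2), np.float64(99.1)]
far [206.5 243.4] [ 6.  71.2] 79.5
[[596.8, 293.2, 15.0], [619.2, 169.6, 15.0], [608.8, 167.4, 15.0], [586.4, 290.7, 15.0]] [np.float64(10.7), np.float64(125.6), np.float64(10.6), np.float64(125.3)]
left [184.8 282.5] [47.1  1.8] 86.6
[[575.5, 271.5, 15.0], [575.7, 268.2, 15.0], [494.4, 259.8, 15.0], [494.2, 263.0, 15.0]] [np.float64(81.7), np.float64(3.2), np.float64(81.7), np.float64(3.2)]
[ 15 108 194] [ 15 104 189] [ 12 137 158] [ 15 102 178]
```

View pics/crop1.png

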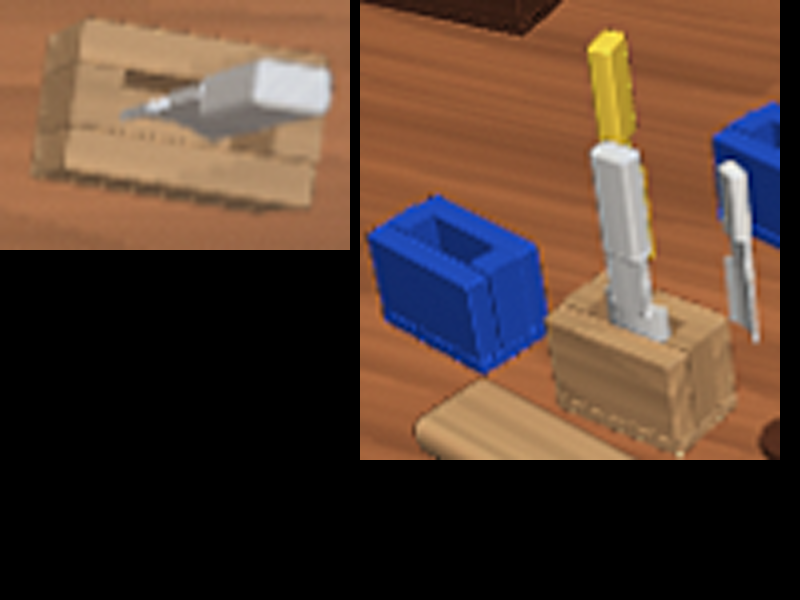

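```bash
cat > m2.py <<'E'
from h import *
c=cam('top')
cv2.imwrite('pics/crop2.png',cv2.resize(c['img'][228:352,160:280],None,fx=4.8,fy=4.8,interpolation=2))
f=lambda L,z:np.array([onz(c,u/5+412,v/5+260,z) for u,v in L])
S=f([(83,18),(328,48),(310,208),(68,178)],58);H=f([(262,60),(330,65),(322,110),(252,105)],156)
for P in(S,H): print(P.round(1).tolist(),P.mean(0).round(1),[np.linalg.norm(P[i]-P[i-1]).round(1) for i in range(4)])
W=f([(125,68),(275,150)],58);print('well',W.round(1).tolist())
s=cam('scene')
g=lambda L,z:np.array([onz(s,(u-360)/4+155,v/4+110,z) for u,v in L])
for P in (g([(548,322),(608,272),(728,318),(676,370)],58),g([(594,152),(610,143),(640,150),(626,163)],156)):
  print('scene',P.round(1).tolist(),P.mean(0).round(1))
E
python3 m2.py
```

```text
[[561.3, -143.7, 58.0], [551.3, -222.2, 58.0], [500.3, -213.8, 58.0], [510.2, -137.1, 58.0]] [ 530.8 -179.2   58. ] [np.float64(51.6), np.float64(79.1), np.float64(51.7), np.float64(77.3)]
[[538.4, -170.6, 156.0], [536.9, -189.4, 156.0], [524.5, -186.6, 156.0], [526.0, -167.3, 156.0]] [ 531.5 -178.5  156. ] [np.float64(12.8), np.float64(18.8), np.float64(12.7), np.float64(19.3)]
well [[545.2, -156.6, 58.0], [518.7, -203.5, 58.0]]
scene [[555.9, -214.1, 58.0], [506.8, -207.3, 58.0], [519.6, -131.8, 58.0], [567.2, -136.2, 58.0]] [ 537.4 -172.3   58. ]
scene [[541.3, -183.2, 156.0], [531.5, -180.1, 156.0], [531.7, -163.9, 156.0], [544.2, -164.5, 156.0]] [ 537.2 -172.9  156. ]
```

View pics/crop2.png

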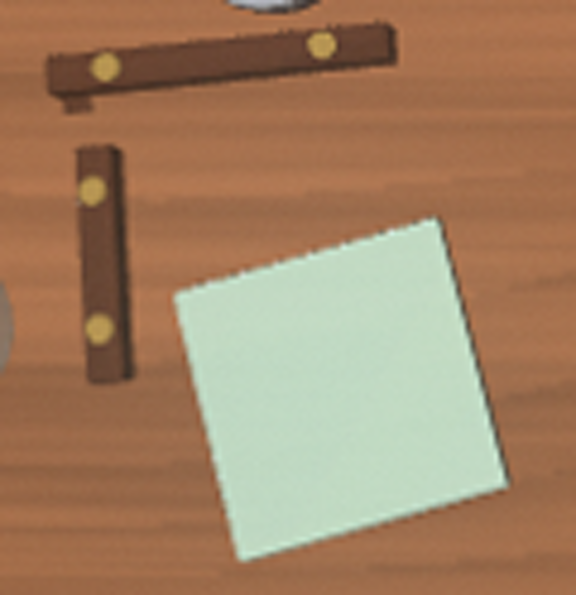

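```bash
cat > m3.py <<'E'
from h import *
c=cam('top'); s=cam('scene')
f=lambda L,z:np.array([onz(c,u/4.8+160,v/4.8+228,z) for u,v in L])
for n,L,z in(('far top',[(48,95),(395,62)],15),('left top',[(107,147),(121,378)],15),('left bot',[(120,150),(132,378)],0),('plate',[(175,295),(437,219),(507,485),(243,560)],10)):
    P=f(L,z); d=P[1]-P[0]; print(n,P.round(1).tolist(),np.linalg.norm(d).round(1),'yaw',np.arctan2(d[1],d[0]).round(3), P.mean(0).round(1))
for y in(-.135,np.pi-.135):
    R=np.array([[np.cos(y),-np.sin(y)],[np.sin(y),np.cos(y)]])
    for z in(60,50):
        print(round(y,2),z,[((proj(s,[*(R@q+[537.3,-172.6]),z+8])-[155,110])*4+[360,0]).round().tolist() for q in([-4,-19],[0,-12],[4,0],[0,12],[-4,19])])
i=cv2.resize(s['img'][170:205,200:240],None,fx=15,fy=15,interpolation=2); cv2.imwrite('pics/crop3.png',i)
E
python3 m3.py
```

```text
far top [[595.4, 294.9, 15.0], [606.9, 167.0, 15.0]] 128.5 yaw -1.481 [601.2 230.9  15. ]
left top [[576.2, 271.9, 15.0], [493.0, 263.1, 15.0]] 83.7 yaw -3.036 [534.6 267.5  15. ]
left bot [[577.0, 272.2, 0.0], [493.2, 264.0, 0.0]] 84.1 yaw -3.045 [535.1 268.1   0. ]
plate [[522.9, 246.1, 10.0], [550.4, 151.2, 10.0], [456.0, 124.3, 10.0], [429.2, 218.1, 10.0]] 98.8 yaw -1.289 [489.6 184.9  10. ]
-0.14 60 [[611.0, 288.0], [618.0, 296.0], [632.0, 308.0], [657.0, 310.0], [673.0, 310.0]]
-0.14 50 [[613.0, 305.0], [620.0, 313.0], [634.0, 324.0], [659.0, 327.0], [675.0, 327.0]]
3.01 60 [[664.0, 319.0], [657.0, 310.0], [642.0, 299.0], [618.0, 296.0], [602.0, 297.0]]
3.01 50 [[665.0, 335.0], [659.0, 327.0], [644.0, 315.0], [620.0, 313.0], [604.0, 313.0]]
```

View pics/crop3.png

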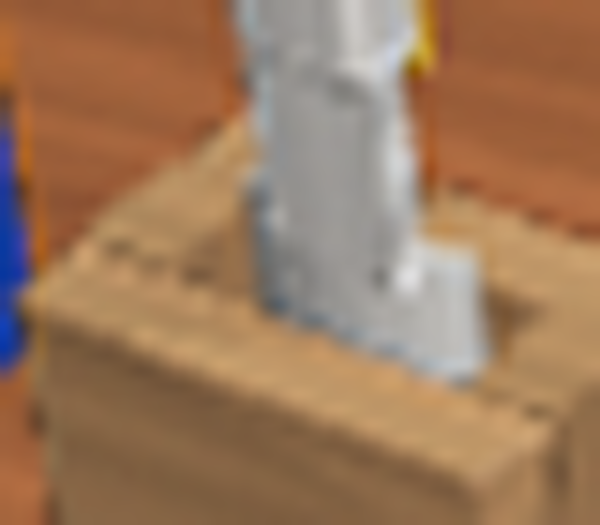

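>>> servo_tool:
  commands:
    - [0,-0.08,-0.15,-0.5,0,0,1]
    - [0,-0.241,-0.453,-2.69,0,0,1]
    - [0,-0.241,-0.453,-2.69,0,0,1]
    - [0,-0.241,-0.453,-2.69,0,0,1]
    - [0,-0.241,-0.453,-2.69,0,0,1]
    - [0,-0.241,-0.453,-2.69,0,0,1]
    - [0,-0.241,-0.453,-2.69,0,0,1]
    - [0,-0.241,-0.453,-2.69,0,0,1]
    - [0,-0.241,-0.453,-2.69,0,0,1]
    - [0,-0.241,-0.453,-2.69,0,0,1]
    - [0,-0.241,-0.453,-2.69,0,0,1]
    - [0,-0.241,-0.453,-2.69,0,0,1]
    - [0,-0.241,-0.453,-2.69,0,0,1]
    - [0,-0.241,-0.453,-2.69,0,0,1]
    - [0,-0.241,-0.453,-2.69,0,0,1]
    - [0,-0.241,-0.453,-2.69,0,0,1]
    - [0,-0.241,-0.453,-2.69,0,0,1]
    - [0,-0.241,-0.453,-2.69,0,0,1]
  newtons: 45

```text
t: 2.65
tool_pos: [534.5, -176.3, 214.0]
orientation: [[-0.0, 0.135, 0.991], [-0.0, 0.991, -0.135], [-1.0, -0.0, 0.0]]
contact_force: [0.1, -0.3, 0.1]
finger_gap: 91.6
```

```bash
cat > m4.py <<'E'
from h import *
s=cam('scene'); c=cam('top')
a=cv2.resize(s['img'][60:220,160:290],None,fx=3.6,fy=3.6,interpolation=2)
b=cv2.resize(c['img'][210:320,400:500],None,fx=3.2,fy=3.2,interpolation=2)
o=np.zeros((600,800,3),np.uint8);o[:a.shape[0],:a.shape[1]]=a;o[:b.shape[0],475:475+b.shape[1]]=b
print(((proj(s,[534.5,-176.3,214])-[160,60])*3.6).round(), ((proj(s,[534.5,-176.3,156])-[160,60])*3.6).round())
cv2.imwrite('pics/crop4.png',o)
E
python3 m4.py
```

```text
[198. 215.] [211. 313.]
```

View pics/crop4.png

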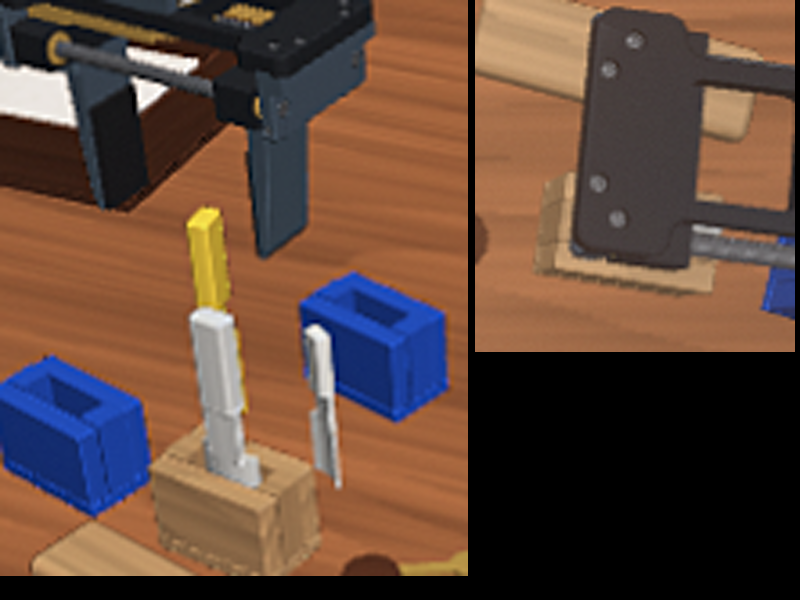

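>>> servo_tool:
  commands:
    - [0.05,0,0,0,0,0,1]
    - [0.1,0,0,0,0,0,1]
    - [0.104,0,0,0,0,0,1]
    - [0.104,0,0,0,0,0,-1]
    - [0.104,0,0,0,0,0,-1]
    - [0.104,0,0,0,0,0,-1]
    - [0.104,0,0,0,0,0,-1]
    - [0.104,0,0,0,0,0,-1]
    - [0.104,0,0,0,0,0,-1]
    - [0.104,0,0,0,0,0,-1]
    - [0.104,0,0,0,0,0,-1]

```text
t: 4.12
tool_pos: [534.4, -176.2, 109.8]
orientation: [[-0.0, 0.134, 0.991], [0.0, 0.991, -0.134], [-1.0, 0.0, -0.0]]
contact_force: [0.0, 0.4, -0.6]
finger_gap: 21.9
```

>>> servo_tool:
  commands:
    - [-0.04,0,0,0,0,0,-1]
    - [-0.07,0,0,0,0,0,-1]
    - [-0.07,0.03,-0.016,0.2,0,0,-1]
    - [-0.07,0.335,-0.177,2.91,0,0,-1]
    - [-0.07,0.335,-0.177,2.91,0,0,-1]
    - [-0.07,0.335,-0.177,2.91,0,0,-1]
    - [-0.07,0.335,-0.177,2.91,0,0,-1]
    - [-0.07,0.335,-0.177,2.91,0,0,-1]
    - [-0.07,0.335,-0.177,2.91,0,0,-1]
    - [-0.07,0.335,-0.177,2.91,0,0,-1]
    - [-0.07,0.335,-0.177,2.91,0,0,-1]
    - [-0.07,0.335,-0.177,2.91,0,0,-1]
    - [-0.07,0.335,-0.177,2.91,0,0,-1]
    - [-0.07,0.335,-0.177,2.91,0,0,-1]
    - [-0.07,0.335,-0.177,2.91,0,0,-1]
    - [-0.07,0.335,-0.177,2.91,0,0,-1]
    - [-0.07,0.335,-0.177,2.91,0,0,-1]
    - [-0.07,0.335,-0.177,2.91,0,0,-1]
    - [-0.07,0.335,-0.177,2.91,0,0,-1]
    - [-0.07,0.335,-0.177,2.91,0,0,-1]

```text
t: 6.62
tool_pos: [404.0, 179.4, 179.8]
orientation: [[-0.0, 0.097, -0.995], [-0.0, -0.995, -0.097], [-1.0, 0.0, 0.0]]
contact_force: [0.3, -1.1, -1.3]
finger_gap: 22.1
```

```bash
cat > fz.py <<'E'
from h import *
F=[]
for _ in range(6): cam('top'); F.append(env.read_state()['contact_force'])
F=np.array(F); th=.098; R=np.array([[np.cos(th),np.sin(th)],[-np.sin(th),np.cos(th)]])
p=env.read_state()['tool_pos']; o=env.read_state()['orientation']
print('Fc',(R@F.mean(0)[:2]).round(2),'Fz',F[:,2].mean().round(2),'sd',F.std(0).round(2),'pc',(R@p[:2]).round(1),p[2].round(1),'yaw',np.arctan2(o[1,1],o[0,1]).round(3),env.read_state()['t'])
E
python3 fz.py
python3 - <<'E'
from h import *
s=cam('scene'); p=env.read_state()['tool_pos'];u,v=proj(s,p).astype(int);print(u,v)
i=s['img'][v-40:v+110,u-60:u+110];cv2.imwrite('pics/c5.png',cv2.resize(i,None,fx=4,fy=4,interpolation=2))
E
```

```text
Fc [ 0.22 -0.04] Fz -0.76 sd [0.55 0.24 0.55] pc [419.7 139.1] 179.9 yaw -1.474 6.925
420 139
```

View pics/c5.png

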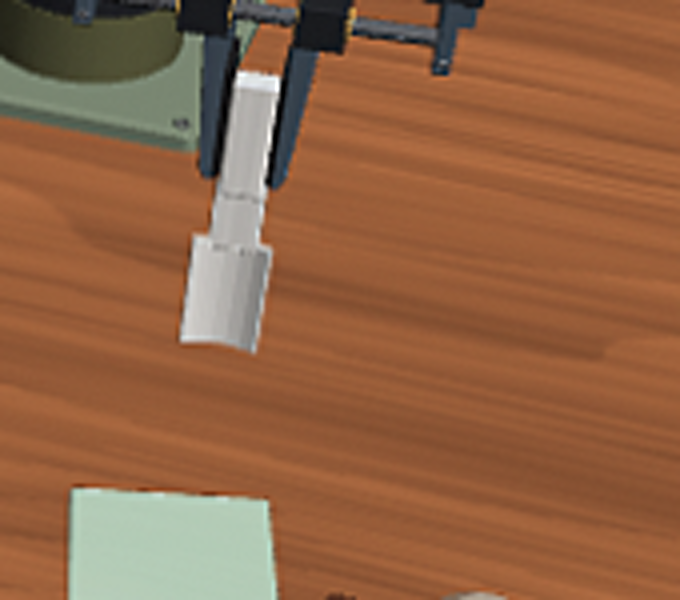

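>>> servo_tool:
  commands:
    - [0.04,0,0,0,0,0,-1]
    - [0.07,0,0,0,0,0,-1]
    - [0.075,0,0,0,0,0,-1]
    - [0.075,0,-0.01,0,0,0,-1]
    - [0.075,0,-0.018,0,0,0,-1]
    - [0.075,0,-0.024,0,0,0,-1]
    - [0.075,0,-0.028,0,0,0,-1]
    - [0.075,0,-0.032,0,0,0,-1]
    - [0.075,0,-0.036,0,0,0,-1]
    - [0.075,0,-0.04,0,0,0,-1]
    - [0.075,0,-0.044,0,0,0,-1]
    - [0.075,0,-0.048,0,0,0,-1]
    - [0.075,0,-0.052,0,0,0,-1]
    - [0.075,0,-0.056,0,0,0,-1]
    - [0.075,0,-0.06,0,0,0,-1]

```text
t: 8.85
tool_pos: [464.1, 185.3, 104.9]
orientation: [[0.0, 0.097, -0.995], [-0.0, -0.995, -0.097], [-1.0, 0.0, -0.0]]
contact_force: [-0.7, -0.3, -0.8]
finger_gap: 21.6
```

```bash
python3 fz.py
cat > pl.py <<'E'
import sys
from h import *
c=cam('top'); h=cv2.cvtColor(c['img'],cv2.COLOR_BGR2HSV)
th=.098; R=np.array([[np.cos(th),np.sin(th)],[-np.sin(th),np.cos(th)]])
g=cv2.inRange(h,(50,20,120),(95,120,255)); g[:, :150]=0; g[:,320:]=0
print('green px',cv2.countNonZero(g),'visible frac of ~3300')
if len(sys.argv)>1: cv2.imwrite('pics/'+sys.argv[1],cv2.resize(c['img'][215:375,150:310],None,fx=3.7,fy=3.7,interpolation=2))
E
python3 pl.py c6.png
```

```text
Fc [-0.03 -0.11] Fz -0.97 sd [0.53 0.74 0.54] pc [479.9 139. ] 105.0 yaw -1.474 9.15
green px 1972 visible frac of ~3300
```

View pics/c6.png

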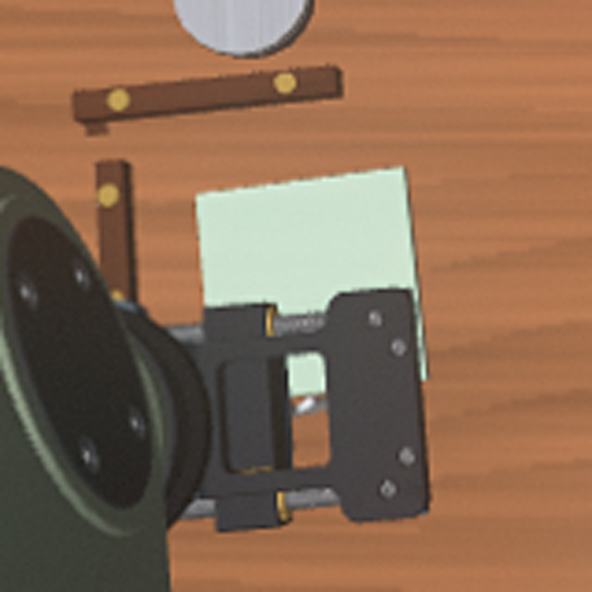

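>>> servo_tool:
  commands:
    - [0,0,-0.004,0,0,0,-1]
    - [0,0,-0.008,0,0,0,-1]
    - [0,0,-0.012,0,0,0,-1]
    - [0,0,-0.016,0,0,0,-1]
    - [0,0,-0.02,0,0,0,-1]
    - [0,0,-0.023,0,0,0,-1]
    - [0,0,-0.026,0,0,0,-1]
    - [0,0,-0.028,0,0,0,-1]

```text
t: 10.2
tool_pos: [491.9, 188.0, 104.9]
orientation: [[0.0, 0.097, -0.995], [-0.0, -0.995, -0.097], [-1.0, 0.0, -0.0]]
contact_force: [-1.2, -0.4, -0.9]
finger_gap: 21.8
```

```bash
python3 fz.py
```

```text
Fc [0.32 0.18] Fz -0.7 sd [0.32 0.41 0.41] pc [508. 139.] 105.0 yaw -1.474 10.5
```

>>> servo_tool:
  commands:
    - [0,0,-0.001,0,0,0,-1]
    - [0,0,-0.002,0,0,0,-1]
    - [0,0,-0.002,0,0,0,-1]

```text
t: 10.88
tool_pos: [493.7, 188.1, 104.9]
orientation: [[-0.0, 0.097, -0.995], [-0.0, -0.995, -0.097], [-1.0, 0.0, 0.0]]
contact_force: [-1.3, -0.5, -0.2]
finger_gap: 21.8
```

```bash
python3 fz.py
```

```text
Fc [-0.97 -0.43] Fz -0.63 sd [0.38 0.2  0.46] pc [509.7 139. ] 104.9 yaw -1.474 11.175
```

>>> servo_tool:
  commands:
    - [0,0,-0.001,0,0,0,-1]
    - [0,0,-0.001,0,0,0,-1]

```text
t: 11.42
tool_pos: [494.9, 188.3, 104.9]
orientation: [[0.0, 0.097, -0.995], [-0.0, -0.995, -0.097], [-1.0, 0.0, -0.0]]
contact_force: [-0.4, -0.5, -1.1]
finger_gap: 21.9
```

```bash
python3 fz.py
```

```text
Fc [-0.61  0.1 ] Fz -0.86 sd [0.4  0.79 0.42] pc [510.9 139. ] 104.9 yaw -1.474 11.725
```

>>> servo_tool:
  commands:
    - [0,0,-0.001,0,0,0,-1]
    - [0,0,-0.001,0,0,0,-1]

```text
t: 11.98
tool_pos: [495.8, 188.4, 104.9]
orientation: [[-0.0, 0.097, -0.995], [-0.0, -0.995, -0.097], [-1.0, 0.0, 0.0]]
contact_force: [-1.1, 0.1, -1.0]
finger_gap: 21.8
```

```bash
python3 fz.py
```

```text
Fc [-0.67 -0.49] Fz -0.45 sd [0.67 0.37 0.72] pc [511.8 139. ] 104.9 yaw -1.474 12.275
```

Still only sliding friction; see how much gap remains.

```bash
python3 pl.py c7.png
```

```text
green px 1597 visible frac of ~3300
```

View pics/c7.png

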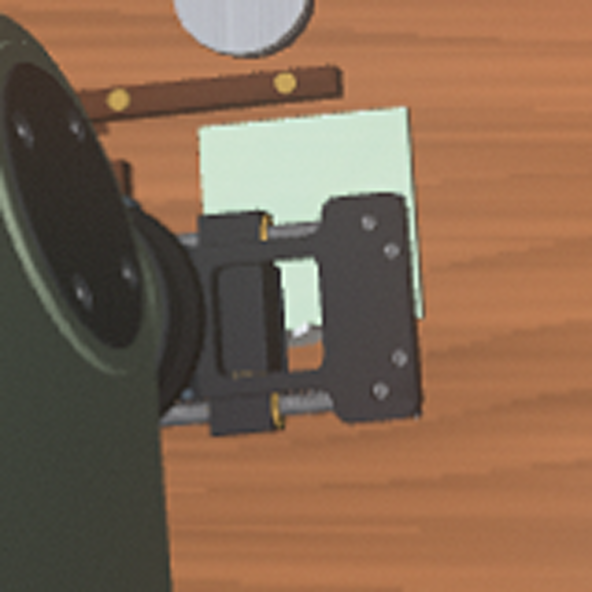

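>>> servo_tool:
  commands:
    - [0,0,-0.001,0,0,0,-1]
    - [0,0,-0.002,0,0,0,-1]
    - [0,0,-0.003,0,0,0,-1]
    - [0,0,-0.003,0,0,0,-1]

```text
t: 12.82
tool_pos: [498.9, 188.7, 104.9]
orientation: [[0.0, 0.097, -0.995], [-0.0, -0.995, -0.097], [-1.0, 0.0, -0.0]]
contact_force: [-0.7, -0.6, -1.0]
finger_gap: 22.3
```

>>> servo_tool:
  commands:
    - [0,0,-0.001,0,0,0,-1]
    - [0,0,-0.001,0,0,0,-1]

```text
t: 13.08
tool_pos: [499.8, 188.8, 104.9]
orientation: [[0.0, 0.097, -0.995], [-0.0, -0.995, -0.097], [-1.0, 0.0, -0.0]]
contact_force: [-0.3, -0.6, -0.6]
finger_gap: 21.9
```

```bash
python3 fz.py
```

```text
Fc [-0.28  0.27] Fz -0.58 sd [0.71 0.43 0.5 ] pc [515.8 138.9] 105.0 yaw -1.474 13.375
```

>>> servo_tool:
  commands:
    - [0,0,-0.001,0,0,0,-1]
    - [0,0,-0.001,0,0,0,-1]

```text
t: 13.62
tool_pos: [500.7, 188.8, 104.9]
orientation: [[0.0, 0.097, -0.995], [-0.0, -0.995, -0.097], [-1.0, 0.0, -0.0]]
contact_force: [-1.6, 0.1, -0.3]
finger_gap: 21.6
```

>>> servo_tool:
  commands:
    - [0,0,-0.001,0,0,0,-1]
    - [0,0,-0.001,0,0,0,-1]

```text
t: 13.88
tool_pos: [501.8, 188.9, 104.9]
orientation: [[0.0, 0.097, -0.995], [-0.0, -0.995, -0.097], [-1.0, 0.0, -0.0]]
contact_force: [-1.3, -0.2, -1.0]
finger_gap: 21.7
```

```bash
python3 fz.py
```

```text
Fc [-0.61  0.43] Fz -0.76 sd [0.62 0.46 0.55] pc [517.8 138.9] 104.9 yaw -1.474 14.175
```

>>> servo_tool:
  commands:
    - [0,0,-0.001,0,0,0,-1]
    - [0,0,-0.001,0,0,0,-1]

```text
t: 14.42
tool_pos: [502.7, 189.0, 104.9]
orientation: [[-0.0, 0.097, -0.995], [-0.0, -0.995, -0.097], [-1.0, 0.0, 0.0]]
contact_force: [-1.4, -0.9, -0.6]
finger_gap: 21.7
```

```bash
python3 fz.py
```

```text
Fc [-0.91 -0.14] Fz -0.43 sd [0.24 0.33 0.39] pc [518.8 139. ] 104.9 yaw -1.474 14.725
```

>>> servo_tool:
  commands:
    - [0,0,-0.001,0,0,0,-1]
    - [0,0,-0.001,0,0,0,-1]

```text
t: 14.98
tool_pos: [503.8, 189.2, 104.9]
orientation: [[0.0, 0.097, -0.995], [-0.0, -0.995, -0.097], [-1.0, 0.0, -0.0]]
contact_force: [-0.6, 0.1, -1.0]
finger_gap: 21.7
```

```bash
python3 fz.py
```

```text
Fc [-0.64  0.18] Fz -0.66 sd [0.26 0.36 0.37] pc [519.8 138.9] 104.9 yaw -1.474 15.275
```

```bash
cat > gap.py <<'E'
from h import *
c=cam('top'); im=c['img'].astype(int)
# per-pixel (mm at plate scale) profile across far strip -> plate and left strip -> plate
for u in (212,228,244):
    col=im[230:262,u]; print('col',u,' '.join(f"{b}/{r}" for b,g,r in col[::1]))
E
python3 gap.py
```

```text
col 212 83/165 86/183 84/179 86/182 87/185 70/141 60/109 61/112 61/113 57/110 59/110 58/108 49/96 88/96 211/203 212/209 208/205 210/208 211/207 209/207 211/208 209/208 208/208 210/209 209/207 209/207 209/207 210/208 209/208 210/209 208/207 209/207
col 228 86/180 85/181 87/177 69/134 62/121 93/202 92/199 92/197 92/198 79/170 54/102 54/82 124/131 217/216 212/207 211/207 210/206 211/208 209/206 210/206 209/206 208/208 211/209 210/207 209/205 209/205 210/208 210/207 210/208 209/207 210/208 209/207
col 244 87/181 87/183 88/183 89/186 89/187 88/184 85/182 87/182 86/182 85/183 110/183 218/211 211/209 208/208 209/206 209/208 210/208 209/208 208/207 206/206 210/208 207/205 209/206 209/207 208/205 208/205 210/207 210/206 209/206 211/210 204/202 118/120
```

>>> servo_tool:
  commands:
    - [0,0,-0.0007,0,0,0,-1]
    - [0,0,-0.0007,0,0,0,-1]

```text
t: 15.58
tool_pos: [504.1, 189.2, 104.9]
orientation: [[-0.001, 0.097, -0.995], [-0.0, -0.995, -0.097], [-1.0, 0.0, 0.001]]
contact_force: [-1.9, -1.5, 0.1]
finger_gap: 21.9
```

```bash
python3 fz.py
```

```text
Fc [-1.23  0.02] Fz -0.36 sd [0.46 0.22 0.16] pc [520.2 138.9] 104.9 yaw -1.474 15.875
```

>>> servo_tool:
  commands:
    - [0,0,-0.0007,0,0,0,-1]
    - [0,0,-0.0007,0,0,0,-1]

```text
t: 16.12
tool_pos: [504.5, 189.2, 104.8]
orientation: [[-0.001, 0.097, -0.995], [-0.0, -0.995, -0.097], [-1.0, 0.0, 0.001]]
contact_force: [-2.1, 0.1, 0.6]
finger_gap: 21.8
```

```bash
python3 fz.py
```

```text
Fc [-3.29  0.13] Fz 0.59 sd [0.34 0.7  0.23] pc [520.7 138.8] 104.8 yaw -1.474 16.425
```

>>> servo_tool:
  commands:
    - [0,0,0.01,0,0,0,-1]
    - [0,0,0.03,0,0,0,-1]
    - [-0.03,0,0.03,0,0,0,-1]
    - [-0.045,0,0.03,0,0,0,-1]
    - [-0.045,0.076,-0.056,-1.571,0,0,-1]
    - [-0.045,0.076,-0.056,-1.571,0,0,-1]
    - [-0.045,0.076,-0.056,-1.571,0,0,-1]
    - [-0.045,0.076,-0.056,-1.571,0,0,-1]
    - [-0.045,0.076,-0.056,-1.571,0,0,-1]
    - [-0.045,0.076,-0.056,-1.571,0,0,-1]
    - [-0.045,0.076,-0.056,-1.571,0,0,-1]
    - [-0.045,0.076,-0.056,-1.571,0,0,-1]
    - [-0.045,0.076,-0.056,-1.571,0,0,-1]
    - [-0.045,0.076,-0.056,-1.571,0,0,-1]
    - [-0.02,0.076,-0.056,-1.571,0,0,-1]
    - [0,0.076,-0.056,-1.571,0,0,-1]
    - [0,0.076,-0.056,-1.571,0,0,-1]

```text
t: 18.55
tool_pos: [567.6, 118.9, 103.8]
orientation: [[-0.002, 0.995, 0.096], [-0.001, 0.096, -0.995], [-1.0, -0.002, 0.0]]
contact_force: [0.2, 0.3, -0.7]
finger_gap: 21.4
```

```bash
python3 fz.py; python3 pl.py c8.png
```

```text
Fc [0.14 0.  ] Fz -0.4 sd [0.39 0.36 0.46] pc [577.6  62.9] 105.8 yaw 0.097 18.85
green px 2666 visible frac of ~3300
```

View pics/c8.png

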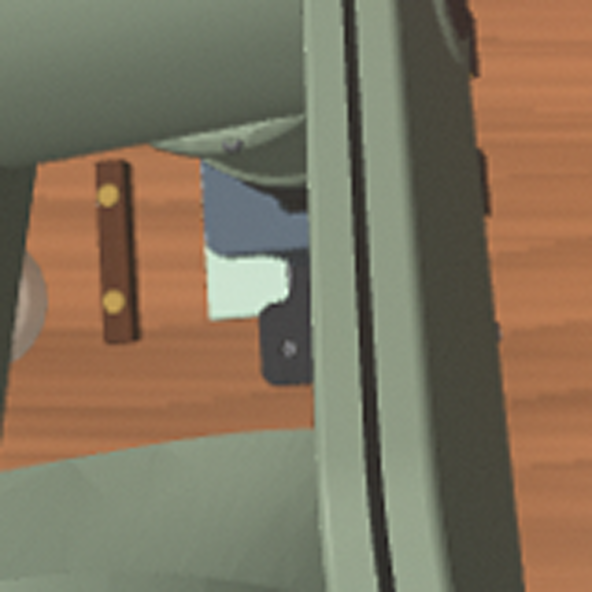

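>>> servo_tool:
  commands:
    - [0,0,-0.006,0,0,0,-1]
    - [0,0,-0.012,0,0,0,-1]
    - [0,0,-0.016,0,0,0,-1]
    - [0,0,-0.02,0,0,0,-1]
    - [0,0,-0.024,0,0,0,-1]
    - [0,0,-0.028,0,0,0,-1]
    - [0,0,-0.032,0,0,0,-1]
    - [0,0,-0.035,0,0,0,-1]
    - [0,0,-0.037,0,0,0,-1]

```text
t: 20.02
tool_pos: [564.5, 156.0, 104.9]
orientation: [[-0.0, 0.995, 0.097], [-0.0, 0.097, -0.995], [-1.0, -0.0, 0.0]]
contact_force: [0.2, -0.8, -0.5]
finger_gap: 21.7
```

```bash
python3 fz.py
cat > gapl.py <<'E'
from h import *
im=cam('top')['img'].astype(int)
for v in (262,270,292,300):
    print('row',v,' '.join(f"{b}/{r}" for b,g,r in im[v,178:216]))
E
python3 gapl.py
```

```text
Fc [ 0.05 -0.08] Fz -0.38 sd [0.39 0.42 0.55] pc [577.1 100. ] 104.9 yaw 0.097 20.325
row 262 136/146 134/144 135/145 135/145 137/147 113/122 55/58 41/47 39/45 106/114 137/147 135/145 133/142 136/145 134/143 134/144 134/143 135/144 130/140 120/129 105/113 86/93 67/76 59/67 56/64 59/66 58/66 58/66 61/67 58/66 59/66 56/63 59/67 57/64 58/66 60/67 57/64 56/66
row 270 136/144 135/145 136/145 136/146 139/148 113/122 52/58 44/50 37/42 105/114 137/148 136/145 133/144 134/143 133/141 132/142 133/143 134/144 134/143 123/132 111/119 89/97 73/80 60/68 59/66 60/66 59/65 56/64 58/65 58/66 58/65 59/65 58/65 56/66 57/65 59/65 58/66 57/66
row 292 135/145 135/145 135/145 136/145 138/148 125/133 72/80 41/49 41/48 80/87 126/134 136/146 134/144 135/145 136/145 133/144 134/145 135/145 136/145 130/139 119/129 107/115 86/95 71/80 62/68 57/64 58/67 59/66 59/65 59/67 57/66 57/65 59/66 57/64 57/65 59/67 58/66 57/65
row 300 136/146 137/147 134/145 137/147 138/148 126/136 75/81 44/52 44/52 64/70 113/121 138/149 137/147 134/145 135/143 134/145 135/145 133/144 135/146 133/144 124/132 110/119 92/101 76/84 62/69 57/65 56/65 59/67 58/66 59/68 59/65 58/65 57/65 57/66 55/65 59/66 59/67 59/66
```

>>> servo_tool:
  commands:
    - [0,0,-0.002,0,0,0,-1]
    - [0,0,-0.004,0,0,0,-1]
    - [0,0,-0.006,0,0,0,-1]
    - [0,0,-0.007,0,0,0,-1]
    - [0,0,-0.008,0,0,0,-1]

```text
t: 21.0
tool_pos: [563.8, 163.9, 104.9]
orientation: [[0.0, 0.995, 0.097], [-0.0, 0.097, -0.995], [-1.0, 0.0, 0.0]]
contact_force: [0.3, -0.7, -0.5]
finger_gap: 21.9
```

```bash
python3 fz.py
python3 - <<'E'
from h import *
s=cam('scene');cv2.imwrite('pics/c9.png',cv2.resize(s['img'][205:315,365:490],None,fx=5,fy=5,interpolation=2))
E
```

```text
Fc [-0.02 -0.35] Fz -1.2 sd [0.28 0.69 0.52] pc [577.1 108. ] 104.9 yaw 0.097 21.3
```

View pics/c9.png

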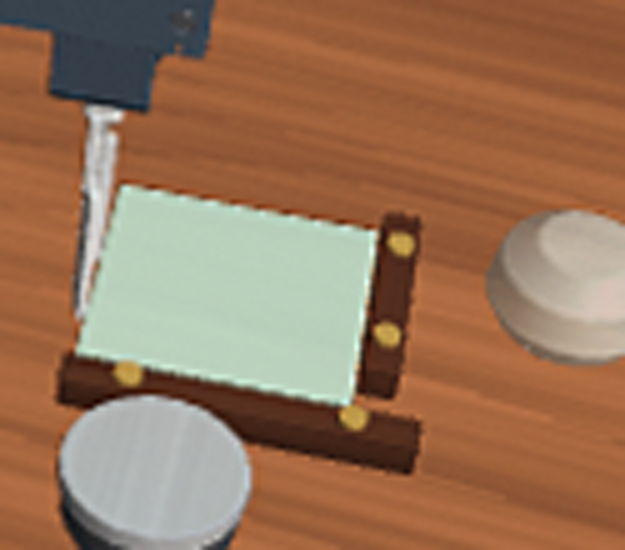

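>>> servo_tool:
  commands:
    - [0,0,-0.001,0,0,0,-1]
    - [0,0,-0.002,0,0,0,-1]
    - [0,0,-0.002,0,0,0,-1]

```text
t: 21.72
tool_pos: [563.6, 165.5, 104.9]
orientation: [[0.0, 0.995, 0.097], [-0.001, 0.097, -0.995], [-1.0, -0.0, 0.001]]
contact_force: [0.3, -2.0, -0.7]
finger_gap: 21.8
```

```bash
python3 fz.py
```

```text
Fc [-0.23 -2.23] Fz -1.06 sd [0.6  0.34 0.32] pc [577.1 109.7] 104.9 yaw 0.097 22.025
```

>>> servo_tool:
  commands:
    - [0,0,-0.001,0,0,0,-1]
    - [0,0,-0.001,0,0,0,-1]

```text
t: 22.28
tool_pos: [563.5, 166.1, 104.9]
orientation: [[-0.0, 0.995, 0.097], [-0.002, 0.097, -0.995], [-1.0, -0.0, 0.002]]
contact_force: [0.8, -5.5, -0.1]
finger_gap: 22.0
```

```bash
python3 fz.py
```

```text
Fc [-0.48 -5.19] Fz -0.18 sd [0.54 0.39 0.4 ] pc [577.1 110.2] 104.9 yaw 0.097 22.575
```

>>> servo_tool:
  commands:
    - [0,0,0.008,0,0,0,-1]
    - [0,0,0.025,0,0,0,-1]
    - [-0.03,0,0.025,0,0,0,-1]
    - [-0.045,0,0.025,0,0,0,-1]
    - [-0.045,-0.087,-0.054,1.571,0,0,-1]
    - [-0.045,-0.087,-0.054,1.571,0,0,-1]
    - [-0.045,-0.087,-0.054,1.571,0,0,-1]
    - [-0.045,-0.087,-0.054,1.571,0,0,-1]
    - [-0.045,-0.087,-0.054,1.571,0,0,-1]
    - [-0.045,-0.087,-0.054,1.571,0,0,-1]
    - [-0.045,-0.087,-0.054,1.571,0,0,-1]
    - [-0.045,-0.087,-0.054,1.571,0,0,-1]
    - [-0.045,-0.087,-0.054,1.571,0,0,-1]
    - [-0.045,-0.087,-0.054,1.571,0,0,-1]
    - [-0.02,-0.087,-0.054,1.571,0,0,-1]
    - [0,-0.087,-0.054,1.571,0,0,-1]
    - [0,-0.087,-0.054,1.571,0,0,-1]

```text
t: 24.7
tool_pos: [470.6, 211.7, 103.7]
orientation: [[-0.003, 0.098, -0.995], [-0.001, -0.995, -0.098], [-1.0, 0.001, 0.003]]
contact_force: [0.1, -0.1, 0.1]
finger_gap: 22.1
```

```bash
python3 fz.py; python3 gap.py
```

```text
Fc [ 0.42 -0.27] Fz -0.73 sd [0.43 0.58 0.54] pc [490.8 165.2] 105.8 yaw -1.474 25.0
col 212 83/167 87/183 87/179 90/183 89/185 71/143 61/110 64/115 64/117 64/115 64/113 62/112 54/99 93/102 219/213 212/210 210/208 209/207 210/209 209/208 210/209 211/210 209/208 210/207 209/206 209/206 209/208 210/208 209/207 210/207 208/207 210/207
col 228 86/180 88/183 87/177 71/135 63/122 93/202 94/198 95/200 92/198 80/170 58/104 57/87 125/134 217/215 212/209 210/207 209/207 206/206 209/206 208/207 209/208 208/209 208/208 209/206 208/204 209/205 209/208 210/209 208/208 208/207 208/208 209/208
col 244 85/179 89/183 87/183 88/185 89/186 90/186 87/183 87/182 86/181 87/182 88/183 86/181 85/180 87/181 82/172 85/171 81/170 83/170 81/167 82/169 83/171 88/181 85/178 85/174 83/168 83/170 86/175 86/176 87/180 86/178 88/179 87/177
```

>>> servo_tool:
  commands:
    - [0,0,-0.008,0,0,0,-1]
    - [0,0,-0.016,0,0,0,-1]
    - [0,0,-0.022,0,0,0,-1]
    - [0,0,-0.026,0,0,0,-1]
    - [0,0,-0.028,0,0,0,-1]
    - [0,0,-0.028,0,0,0,-1]

```text
t: 25.8
tool_pos: [499.5, 214.8, 104.8]
orientation: [[-0.0, 0.097, -0.995], [-0.0, -0.995, -0.097], [-1.0, 0.0, 0.0]]
contact_force: [-0.4, 0.9, -0.3]
finger_gap: 21.7
```

```bash
python3 fz.py
```

```text
Fc [-0.02  0.09] Fz -0.97 sd [0.42 0.43 0.18] pc [518.  164.9] 105.0 yaw -1.474 26.1
```

>>> servo_tool:
  commands:
    - [0,0,-0.001,0,0,0,-1]
    - [0,0,-0.002,0,0,0,-1]
    - [0,0,-0.002,0,0,0,-1]

```text
t: 26.48
tool_pos: [501.3, 215.0, 104.8]
orientation: [[-0.001, 0.097, -0.995], [-0.0, -0.995, -0.097], [-1.0, 0.0, 0.001]]
contact_force: [-1.5, -0.2, -1.1]
finger_gap: 21.5
```

```bash
python3 fz.py
```

```text
Fc [-0.47 -0.21] Fz -0.54 sd [0.39 0.36 0.51] pc [519.9 164.9] 104.8 yaw -1.474 26.775
```

>>> servo_tool:
  commands:
    - [0,0,-0.0005,0,0,0,-1]
    - [0,0,-0.0008,0,0,0,-1]
    - [0,0,-0.0008,0,0,0,-1]

```text
t: 27.15
tool_pos: [501.9, 215.0, 104.8]
orientation: [[-0.001, 0.097, -0.995], [-0.0, -0.995, -0.097], [-1.0, 0.0, 0.001]]
contact_force: [-1.9, -0.3, 0.5]
finger_gap: 21.5
```

```bash
python3 fz.py
```

```text
Fc [-2.63  0.22] Fz 0.18 sd [0.37 0.36 0.57] pc [520.5 164.9] 104.8 yaw -1.474 27.45
```

>>> servo_tool:
  commands:
    - [0,0,0.01,0,0,0,-1]
    - [0,0,0.03,0,0,0,-1]
    - [-0.04,0,0.03,0,0,0,-1]
    - [-0.075,0,0.03,0,0,0,-1]
    - [-0.075,0.392,0.006,-2.91,0,0,-1]
    - [-0.075,0.392,0.006,-2.91,0,0,-1]
    - [-0.075,0.392,0.006,-2.91,0,0,-1]
    - [-0.075,0.392,0.006,-2.91,0,0,-1]
    - [-0.075,0.392,0.006,-2.91,0,0,-1]
    - [-0.075,0.392,0.006,-2.91,0,0,-1]
    - [-0.075,0.392,0.006,-2.91,0,0,-1]
    - [-0.075,0.392,0.006,-2.91,0,0,-1]
    - [-0.075,0.392,0.006,-2.91,0,0,-1]
    - [-0.075,0.392,0.006,-2.91,0,0,-1]
    - [-0.075,0.392,0.006,-2.91,0,0,-1]
    - [-0.075,0.392,0.006,-2.91,0,0,-1]
    - [-0.075,0.392,0.006,-2.91,0,0,-1]
    - [-0.075,0.392,0.006,-2.91,0,0,-1]
    - [-0.075,0.392,0.006,-2.91,0,0,-1]
    - [-0.075,0.392,0.006,-2.91,0,0,-1]

```text
t: 29.95
tool_pos: [534.7, -176.0, 180.3]
orientation: [[0.002, 0.162, 0.987], [-0.002, 0.987, -0.162], [-1.0, -0.001, 0.003]]
contact_force: [0.1, 0.1, -1.1]
finger_gap: 21.7
```

Run:
```python
from h import *
c=cam('top');s=cam('scene')
a=cv2.resize(c['img'][228:320,160:255],None,fx=4.2,fy=4.2,interpolation=2)
b=cv2.resize(s['img'][60:230,180:270],None,fx=3.5,fy=3.5,interpolation=2)
d=cv2.resize(s['img'][215:300,370:450],None,fx=2.4,fy=2.4,interpolation=2)
o=np.zeros((600,800,3),np.uint8)
for i,x,y in((a,0,0),(b,420,0),(d,0,392)): o[y:y+i.shape[0],x:x+i.shape[1]]=i[:600-y,:800-x]
cv2.imwrite('pics/c10.png',o)
p=env.read_state();print(p['t'],p['tool_pos'],p['orientation'][:2,1])
im=c['img'].astype(int)
for v in (262,276,290,304): print('row',v,' '.join(f"{b}/{r}" for b,g,r in im[v,178:200]))
for u in (196,212,228,240): print('col',u,' '.join(f"{b}/{r}" for b,g,r in im[236:250,u]))
```

```text
30.05 [ 534.66974084 -175.89254942  180.25902092] [0.16799021 0.9857882 ]
row 262 60/110 59/109 60/110 60/113 56/104 42/76 145/143 205/199 202/202 202/203 202/203 202/203 201/200 202/202 203/203 203/203 203/203 204/203 203/203 203/203 203/203 202/202
row 276 60/108 59/109 58/108 60/111 61/113 56/100 52/78 150/147 206/200 204/203 202/201 203/202 203/203 202/200 201/199 202/199 203/200 203/200 202/199 203/201 202/200 204/200
row 290 58/106 58/105 57/106 59/108 61/111 58/109 48/92 97/106 173/170 205/200 204/204 203/203 203/202 204/202 204/203 202/202 201/201 202/203 201/202 202/202 201/202 201/202
row 304 55/106 58/106 59/107 58/107 57/108 58/108 58/109 51/93 41/66 46/86 62/131 73/159 74/158 75/158 74/156 76/156 75/155 75/154 76/154 75/154 75/153 76/154
col 196 83/174 59/120 60/110 62/112 61/111 60/109 60/110 58/106 55/98 115/123 212/207 205/202 203/201 202/201
col 212 60/108 63/111 63/113 61/110 63/111 59/107 52/96 86/96 206/200 206/204 202/201 203/201 202/201 202/201
col 228 89/191 90/192 90/191 78/166 56/100 74/96 163/162 210/208 205/202 203/200 203/200 201/199 202/200 201/199
col 240 52/95 54/97 57/101 58/101 47/78 57/101 83/143 83/136 80/116 80/117 79/116 79/113 73/95 73/96
```

View pics/c10.png

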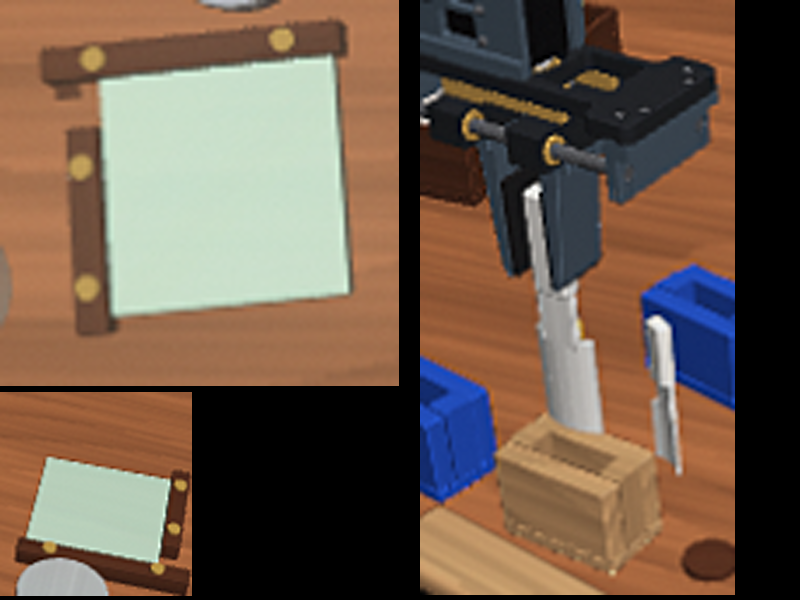

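Run:
```python
from h import *
s=cam('scene');p=env.read_state();print(p['tool_pos'],np.arctan2(*p['orientation'][1::-1,1]),p['orientation'].round(4).tolist())
y=-.135;R=np.array([[np.cos(y),-np.sin(y)],[np.sin(y),np.cos(y)]])
P=lambda q,z:((proj(s,[*(R@q+[534.6,-176]),z])-[180,60])*3.5+[420,0]).round().tolist()
print('bottom L,mid,R',P([-4,-19],78),P([4,0],78),P([-4,19],78)); print('top of blade',P([-4,-19],138),P([-4,19],138));print('handle top +x',P([7,-11],226),P([7,11],226),P([-7,0],226))
```

```text
[ 534.55743889 -175.79826546  180.20768968] 1.3993014822240206 [[0.0016, 0.1707, 0.9853], [-0.001, 0.9853, -0.1707], [-1.0, -0.0007, 0.0017]]
bottom L,mid,R [547.0, 409.0] [566.0, 426.0] [602.0, 428.0]
top of blade [535.0, 320.0] [591.0, 339.0]
handle top +x [515.0, 189.0] [549.0, 199.0] [549.0, 183.0]
```

>>> servo_tool:
  commands:
    - [0,0,0,-0.037,0,0,-1]
    - [0.01,0,0,-0.037,0,0,-1]
    - [0.02,0,0,-0.037,0,0,-1]
    - [0.025,0,0,-0.037,0,0,-1]
    - [0.03,0,0,-0.037,0,0,-1]
    - [0.03,0,0,-0.037,0,0,-1]

```text
t: 30.85
tool_pos: [534.0, -175.6, 149.5]
orientation: [[-0.001, 0.131, 0.991], [0.0, 0.991, -0.131], [-1.0, 0.0, -0.001]]
contact_force: [-0.2, -0.8, -0.9]
finger_gap: 21.5
```

```bash
python3 fz.py
```

```text
Fc [-0.14  0.14] Fz -0.85 sd [0.22 0.59 0.31] pc [ 514.7 -227.1] 150.2 yaw 1.439 31.15
```

Blade is in the well without contact (Fz just its weight). Continue down.

>>> servo_tool:
  commands:
    - [0.01,0,0,0,0,0,-1]
    - [0.02,0,0,0,0,0,-1]
    - [0.03,0,0,0,0,0,-1]
    - [0.036,0,0,0,0,0,-1]
    - [0.038,0,0,0,0,0,-1]
    - [0.039,0,0,0,0,0,-1]
    - [0.039,0,0,0,0,0,-1]

```text
t: 32.02
tool_pos: [534.5, -175.7, 111.2]
orientation: [[0.001, 0.131, 0.991], [-0.0, 0.991, -0.131], [-1.0, -0.0, 0.001]]
contact_force: [1.0, -0.1, -1.3]
finger_gap: 21.7
```

```bash
python3 fz.py
```

```text
Fc [-0.14 -0.27] Fz -0.97 sd [0.31 0.42 0.73] pc [ 514.6 -227.1] 111.1 yaw 1.439 32.325
```

>>> servo_tool:
  commands:
    - [0.0007,0,0,0,0,0,-1]
    - [0.0012,0,0,0,0,0,-1]
    - [0.0012,0,0,0,0,0,-1]

```text
t: 32.7
tool_pos: [534.3, -175.7, 109.8]
orientation: [[0.0, 0.131, 0.991], [-0.0, 0.991, -0.131], [-1.0, -0.0, 0.0]]
contact_force: [0.2, -0.2, -0.6]
finger_gap: 21.8
```

```bash
python3 fz.py
```

```text
Fc [-0.16 -0.02] Fz -0.56 sd [0.27 0.45 0.28] pc [ 514.5 -227.1] 109.8 yaw 1.439 33.0
```

>>> servo_tool:
  commands:
    - [0,0,0,0,0,0,-0.3]
    - [0,0,0,0,0,0,-0.3]
    - [0,0,0,0,0,0,0.3]
    - [0,0,0,0,0,0,0.6]
    - [0,0,0,0,0,0,1]
    - [0,0,0,0,0,0,1]
    - [0,0,0,0,0,0,1]
    - [0,0,0,0,0,0,1]

```text
t: 34.0
tool_pos: [534.2, -175.6, 109.7]
orientation: [[0.0, 0.131, 0.991], [-0.0, 0.991, -0.131], [-1.0, -0.0, 0.0]]
contact_force: [-0.1, 0.7, -0.8]
finger_gap: 89.1
```

>>> servo_tool:
  commands:
    - [-0.02,0,0,0,0,0,1]
    - [-0.06,0,0,0,0,0,1]
    - [-0.11,0,0,0,0,0,1]
    - [-0.15,0,0,0,0,0,1]
    - [-0.15,0,0,0,0,0,1]

```text
t: 34.62
tool_pos: [535.9, -176.2, 263.5]
orientation: [[0.007, 0.131, 0.991], [-0.003, 0.991, -0.131], [-1.0, -0.002, 0.008]]
contact_force: [0.3, -0.8, -0.9]
finger_gap: 91.5
```

```bash
python3 fz.py
python3 - <<'E'
from h import *
c=cam('top');s=cam('scene')
a=cv2.resize(c['img'][200:400,150:560],None,fx=1.95,fy=1.5,interpolation=2)
b=cv2.resize(s['img'][100:230,150:300],None,fx=2.2,fy=2.2,interpolation=2)
d=cv2.resize(s['img'][205:315,365:500],None,fx=2.6,fy=2.6,interpolation=2)
o=np.zeros((600,800,3),np.uint8)
for i,x,y in((a,0,0),(b,0,305),(d,400,305)): o[y:y+i.shape[0],x:x+i.shape[1]]=i[:600-y,:800-x]
cv2.imwrite('pics/c11.png',o)
E
```

```text
Fc [-0.23 -0.2 ] Fz -0.2 sd [0.36 0.38 0.44] pc [ 513.8 -226.8] 258.2 yaw 1.439 34.925
```

Run:
```python
from h import *
s=cam('scene')['img']; o=cv2.imread('pics/scene0.png')
for n,i in(('before',o),('now',s)):
    h=cv2.cvtColor(i,cv2.COLOR_BGR2HSV); m=cv2.inRange(h,(0,0,120),(180,45,255)); k=np.zeros_like(m);k[140:200,205:240]=m[140:200,205:240]
    q=max(cv2.findContours(k,0,1)[0],key=cv2.contourArea); print(n,cv2.boundingRect(q),cv2.contourArea(q),cv2.minAreaRect(q))
d=cv2.absdiff(o,s).max(2); d[200:310,365:460]=0; d=cv2.morphologyEx((d>40).astype(np.uint8),cv2.MORPH_OPEN,np.ones((3,3)))
n,_,st,_=cv2.connectedComponentsWithStats(d); print([r.tolist() for r in st[1:] if r[4]>20])
im=cam('top')['img'].astype(int)
for v in (262,276,290): print('row',v,' '.join(f"{b}/{r}" for b,g,r in im[v,180:190]))
for u in (196,212,228): print('col',u,' '.join(f"{b}/{r}" for b,g,r in im[239:248,u]))
```

```text
before (213, 145, 20, 51) 486.0 ((221.2839813232422, 170.31201171875), (51.69789505004883, 13.326967239379883), 79.69515228271484)
now (214, 146, 20, 50) 502.5 ((222.8787078857422, 170.52122497558594), (50.6798210144043, 13.913556098937988), 80.07376098632812)
[[125, 0, 15, 30, 272], [179, 0, 84, 109, 3271], [333, 0, 117, 106, 6843], [181, 16, 4, 7, 25], [150, 19, 58, 47, 1040], [356, 40, 4, 8, 28], [345, 51, 4, 10, 34], [345, 62, 33, 49, 478], [178, 67, 21, 29, 400], [383, 68, 8, 8, 55], [366, 70, 32, 29, 507], [380, 104, 10, 3, 30]]
row 262 59/109 58/110 56/103 39/74 144/141 203/197 202/201 200/201 201/200 201/201
row 276 58/108 59/109 62/112 54/99 50/77 148/146 204/198 201/200 200/200 199/199
row 290 56/104 59/108 60/110 57/109 51/94 97/106 171/168 202/196 203/202 201/201
col 196 60/111 61/110 58/108 60/109 58/105 58/98 113/120 209/203 201/199
col 212 62/110 60/108 60/107 52/96 86/94 205/198 204/202 201/200 201/201
col 228 77/163 50/99 74/93 164/162 207/205 202/199 200/197 199/197 200/198
```

```bash
python3 -c "
from bench import env; print(env.finish_job())"
```

```text
the job is handed in; nothing more can be done
None
```

I nudged the glass plate home against both strips with the shoehorn, stood the shoehorn back in its wooden stand, let go and handed the job in at about 35 s.

- **Pushing:** I pushed toward the far strip, then the left strip, then nudged the far side once more. I stopped when the force rose: about 3.3 N on the far strip, 5.2 N on the left, and 2.6 N on the repeat. The 5.2 N was more than I intended, because I took one 1 mm step too many. I saw no chip, but I could not check for one closely.
- **Plate:** In the last pictures from above, no bare bench showed between the glass and the strip at any of the three points I sampled on each edge. Those points are about 1.7 mm per pixel, so the contact force is the better evidence that it is snug.
- **Shoehorn:** It went down to the well floor without any sideways force. It stands within 1–2 pixels and 0.4 degrees of where it began.
- **Other things:** Comparing the last scene picture with the first showed only the robot had moved. The strip and plate corner was left out of that comparison.
- **Measurements that disagreed:** The two cameras differed by 6–7 mm on where the stand is. I used the middle value, and the grasp confirmed it.
- **Check not done:** The final picture could not be viewed because the 12-picture limit was reached, so I made the last checks from pixel values.

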